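Fetch the test mandrel from behind the set-up tools and lay it in the V-blocks

TASK

Three set-up tools (block, cylinder square, screw jack) stand on the wooden tray in the way of the steel test mandrel: first clear all three, upright, on to the rubber mat. Then lay the mandrel in the two V-blocks on the granite plate, seated in both vees and about centred lengthwise, and finally stand each of the three tools back upright on the felt pad where it stood at the start. Leave the ball bearing and the brass bush where they are.

Things in the scene. Friction and masses are not known exactly. Their poses are not given: they have to be found in the camera images.
- mandrel: Ground steel bar, diameter 22 mm, 254 mm long (last 12 mm each end: diameter 14), 0.6 kg. Origin mid-length on its axis, y along it. Starts along the tray's y in two wooden cradles at the tray's back, axis 33 mm above the table, 27 above the tray floor. The tools stand 5 to 11 mm in front of it, too near for a finger; behind it and, once they are gone, in front, over 25 mm is free. Grip at mid-length.
- block: Steel set-up block with drilled holes, on end: 50 mm (its x) by 25 (y) by 76 tall (z up), 0.65 kg. Origin at centre of its underside. On the tray its x is within 4 degrees of the tray's x (front to back). It stands higher than the mandrel: grip across the 50 mm with the grasp point about 65 mm above its underside, so the fingertips pass above the mandrel.
- square: Cylinder square: plain upright steel cylinder, diameter 44 mm, 100 mm tall, a dark 24 mm bore in its top; 0.75 kg. Origin at centre of its underside, z up. Grip it 75 to 85 mm above its underside, fingers in front and behind (the neighbours stand close at its sides).
- jack: Screw jack: dark round foot, diameter 46 mm, tapering dark body, narrow neck, bright knurled head of diameter 32 mm from 66 to 90 mm above the underside, small brass cap to 96 mm; 0.45 kg. Origin at centre of its underside, z up. Grip the head (78 mm up), fingers in front and behind.
- tray: Fixed wooden tray, 170 mm (x) by 250 (y), floor top at z = 6 mm, rim 14 mm high. Origin at centre of its underside; +x is its back. Three round felt pads (diameter 54 mm, flush) at x = -16, y = -56, 0, 56 mm; block, square and jack stand one on each, in any order, and go back to the same one. Mandrel cradles at x = 27, y = -85 and 85 mm, 36 by 18 mm, 29 mm high.
- vplate: Fixed granite plate, 200 mm (x) by 280 (y) by 50, origin at centre of underside. Two steel V-blocks (48 by 32 mm, tops at z = 90 mm) at x = 0, y = -60 and 60; 90 degree vees along y, 30 mm wide, 15 deep. The seated mandrel's axis: along y, x = 0, z = 90.6 mm; middle at y = 0. 88 mm free between the V-blocks. Dial stand at the back corner (x 45 to 100, y 15 to 135), top at z = 220 mm.
- mat: Fixed black rubber mat, 180 mm (x) by 230 (y), 3 mm thick, origin at centre of its underside: the side area. The ball bearing lies on its back part (x about 56 mm); the front part is free, with room for the three tools side by side along its y.
- bearing: Ball bearing lying flat on the back part of the mat, outer diameter 52 mm, 15 mm high; loose, leave alone. Origin at centre of its underside.
- bush: Flanged brass bush standing near the granite plate's front edge (x about -73 mm, y -115 to -45 mm in the plate's frame), flange diameter 42 mm, 26 mm tall; loose, leave alone. Origin at centre of its underside.

How it is judged:
By the outcome, as a careful person would: the job done as asked, in the order asked, and still so for the second after the job is handed in, with the robot touching nothing.
It also fails if it takes over 141 s, if anything falls off the work surface, if the arm or the gripper's body presses on something with over 40 N, if the wrist force passes 120 N, or if a joint passes its speed limit or range.

ROBOT

A 6-joint arm with a two-finger parallel gripper is mounted at the origin on the work surface. World frame = base frame: x ahead of the robot, y to its left, z up, the work surface at z = 0. Lengths are in mm, angles in degrees, forces in N, time in s.
With the tool pointing down it reaches from about 350 to 850 mm from the base axis. Payload 8.1 kg.
Tool frame: the origin (TCP) lies midway between the tips of the shut fingers; the grasp point (between the pads) lies 19 mm behind it (hold_point_z is the distance from the TCP to the grasp point, in mm); z points along the fingers, y is the direction in which the jaws open and shut (so a half turn about z gives the same grasp; the last joint's range is limited). The gripper opens to 85 mm and grips with 20 to 120 N. Pads are 22 mm wide; open, the fingers measure 114 mm over their backs; the gripper's body (76 mm by 85 mm) begins 54 mm behind the grasp point. The pads swing forward as they close: fully open they stand 13 mm farther back than shut.
Start: joints at [-78.919, 7.471, 85.268, -0, 87.261, -4.893], TCP at [165.141, -576.83, 206.392] pointing down, gripper open.
Joint ranges: [-169.43, 169.43], [-51.17, 129.36], [1.28, 143.12], [-76.62, 256.62], [0, 156.53], [-152.29, 152.29]. Speed limits (degrees/s): [136.94, 136.94, 159.86, 180, 180, 180].

INTERFACE

Orientations are given as [roll, pitch, yaw] about the fixed x, y, z axes, in that order (R = Rz(yaw) Ry(pitch) Rx(roll)).
In Python, from bench import sense, snapshot, camera_params, hand_in, hold_point_z gives the robot as it stands.
- The arm moves only by the tool servo_tool, never from a script. Its argument "motion" is a list of rows, each a list of 7 numbers: the finger opening in mm, from 0 to 85.4, then the shift along the tool's x, y, z in mm, then the turn, a rotation vector about the tool's x, y, z in rad. A call has 1 to 10 rows; each row shifts and turns the pose as measured when the row begins, along the tool's axes as they then stand; what a row does not reach is not made up. A row lasts 1/10 s, in which the tool goes at most 50 mm and 8.59 degrees, less where a joint would pass 70% of its speed; a pose out of reach is approached as far as the arm can. A call with a gripper value outside its range is refused whole. The fingers move at their own pace and stop on an object; "force" is the grip in N (left out, the last holds). Time passes only in rows, so rows that do not move let the fingers close. It gives the time, the measured TCP pose, the force and the opening at its end, in the units of the state.
- sense(): the state, without advancing time (a new reading comes with each control period).
- snapshot(name): name is "scene" or "top" or "wrist"; returns the picture (384x512x3 uint8, blue, green, red); there is no depth.
- camera_params(name): a dict with "fx", "fy", "cx", "cy" (pixels), "R" (3x3) and "t" (3): a world point X has camera coordinates R X + t; the wrist camera has in their place "tool_from_camera" (4x4, takes a point from camera to tool coordinates, whose origin is the TCP and whose axes are the flange's). Camera axes: x right, y down, z forward; pixel columns grow to the right and rows downward; lengths in mm; the calibration is good to about 2 mm. A picture is of the moment at which its call begins: read the wrist's pose just before it. camera_params takes no time and is no camera call.
- hand_in(): hands the job in, once; it reports no verdict.
The state is a dict: "time": time; "joint_pos": joint angles; "qd": joint speeds; "joint_efforts": joint torques, N m; "tool_pos": TCP position; "tcp_rot": TCP orientation; "ft_force": force on the tool from outside, world axes, zero at the start; "wrist_torque": the same for the moment, N m; "finger_gap": finger opening in mm.
Only numpy, scipy, OpenCV 4.12 (cv2) and the standard library are available. Lean on these libraries where they do the work, as an engineer would, in place of code of your own. Each camera call takes 0.05 s, during which the arm holds its last target. There are 200 camera calls.

## Working session

There is one attempt and no reset: what is moved stays moved. The work goes in short steps, Python scripts to look and compute and a tool call to move; the robot and the scene stay as the last step left them, time stands still between calls to the robot, and variables do not carry over. Pictures are saved under pics/ and viewed, about 12 in all and at most 16, crops included, and the job is handed in when it is done.

Besides the shell and the picture viewer there is one more tool, called after "Call:" as name(argument=value, ...), one argument or row to a line, values as JSON. servo_tool: Moves the arm, as the interface text tells. Its arguments: {"type":"object","properties":{"motion":{"type":"array"},"force":{"type":"number"}},"required":["motion"]}

```bash
ls; mkdir -p pics; cat > h.py <<'E'
import numpy as np,cv2
from bench import sense,snapshot,camera_params,hold_point_z
E
python3 - <<'E'
from h import *
s=sense();print({k:np.round(v,2).tolist() for k,v in s.items()},hold_point_z)
for n in("scene","top","wrist"):
    p=camera_params(n);print(n,{k:np.round(v,3).tolist() for k,v in p.items()})
    cv2.imwrite(f"pics/{n}0.png",snapshot(n))
E
```

```text
pics
{'time': 0.0, 'joint_pos': [-78.92, 7.52, 85.33, 0.0, 87.26, -4.89], 'qd': [0.06, 0.08, -0.08, -0.02, 0.05, -0.03], 'joint_efforts': [0.0, -56.94, -50.06, -0.0, 0.01, 0.0], 'tool_pos': [165.02, -576.22, 205.31], 'tcp_rot': [-179.89, -0.01, 15.97], 'ft_force': [-0.48, 0.46, 0.03], 'wrist_torque': [0.0, -0.02, -0.05], 'finger_gap': 85.57} 18.700000000000003
scene {'fx': 481.174, 'fy': 481.174, 'cx': 264.378, 'cy': 198.97, 'R': [[-0.604, 0.797, -0.01], [0.586, 0.436, -0.683], [-0.54, -0.418, -0.73]], 't': [336.2, -262.57, 1570.403]}
top {'fx': 354.206, 'fy': 354.206, 'cx': 252.76, 'cy': 192.657, 'R': [[-0.005, -1.0, -0.02], [-0.999, 0.006, -0.043], [0.044, 0.02, -0.999]], 't': [3.442, 522.052, 1034.048]}
wrist {'fx': 286.263, 'fy': 286.263, 'cx': 251.222, 'cy': 189.555, 'tool_from_camera': [[-0.0, -0.954, -0.301, 76.791], [1.0, -0.0, -0.0, -0.112], [0.0, -0.301, 0.954, -166.382], [0.0, 0.0, 0.0, 1.0]]}
```

View pics/top0.png

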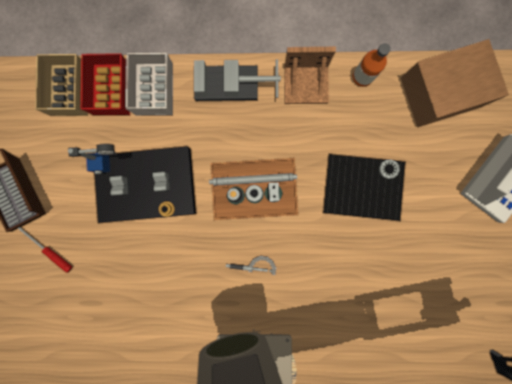

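View pics/scene0.png

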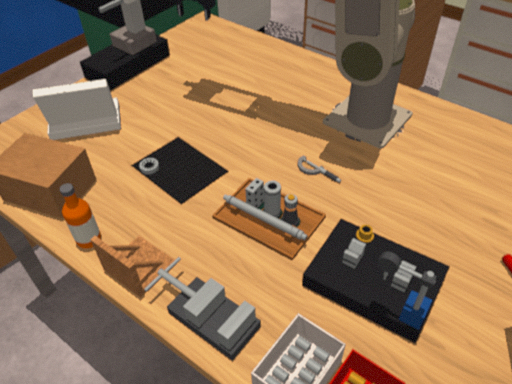

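```bash
python3 - <<'E'
from h import *
t=cv2.imread("pics/top0.png");s=cv2.imread("pics/scene0.png")
a=cv2.resize(t[145:225,200:300],None,fx=6,fy=6,interpolation=cv2.INTER_CUBIC)
cv2.imwrite("pics/top0a.png",a)
b=cv2.resize(t[140:230,320:410],None,fx=4,fy=4,interpolation=cv2.INTER_CUBIC)
c=cv2.resize(t[140:230,90:200],None,fx=4,fy=4,interpolation=cv2.INTER_CUBIC)
cv2.imwrite("pics/top0b.png",np.hstack([c,b]))
cv2.imwrite("pics/scene0a.png",cv2.resize(s[170:260,205:335],None,fx=6,fy=6,interpolation=cv2.INTER_CUBIC))
E
```

```text
(no output)
```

View pics/top0a.png

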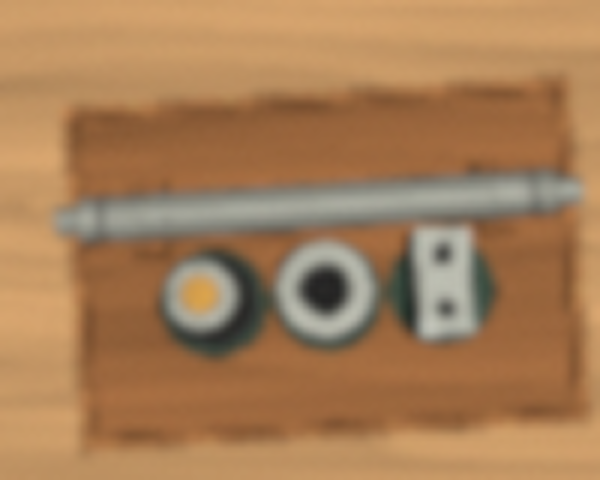

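View pics/top0b.png

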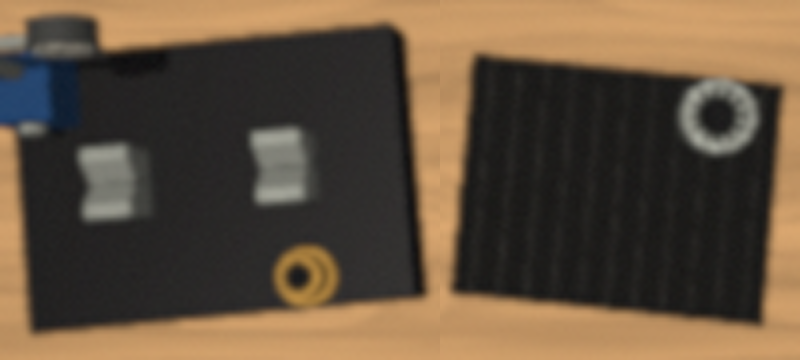

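View pics/scene0a.png

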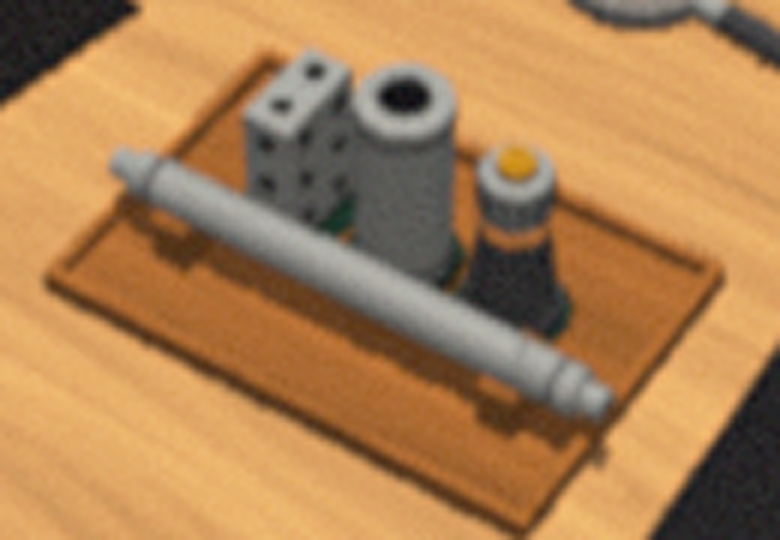

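```bash
cat >> h.py <<'E'
C={n:camera_params(n) for n in("scene","top","wrist")}
def cam(n,s=None):
    "K, R, t (world->camera)"
    c=C[n];K=np.array([[c['fx'],0,c['cx']],[0,c['fy'],c['cy']],[0,0,1]])
    if n!='wrist': return K,np.array(c['R']),np.array(c['t'])
    from scipy.spatial.transform import Rotation as Ro
    T=np.eye(4);T[:3,:3]=Ro.from_euler('xyz',s['tcp_rot'],degrees=True).as_matrix();T[:3,3]=s['tool_pos']
    M=np.linalg.inv(T@np.array(c['tool_from_camera']));return K,M[:3,:3],M[:3,3]
def unc(p,o,s): return (np.array(p,float)+.5)/s-.5+np.array(o)
def atz(cm,p,z):
    K,R,t=cm;d=R.T@np.linalg.solve(K,np.r_[p,1]);c=-R.T@t;return c+d*(z-c[2])/d[2]
def tri(cms,ps):
    A=[];b=[]
    for (K,R,t),p in zip(cms,ps):
        d=R.T@np.linalg.solve(K,np.r_[p,1]);d/=np.linalg.norm(d);P=np.eye(3)-np.outer(d,d);A.append(P);b.append(P@(-R.T@t))
    X=np.linalg.lstsq(np.vstack(A),np.hstack(b),rcond=None)[0]
    return X,max(np.linalg.norm(a@X-c) for a,c in zip(A,b))
E
python3 - <<'E'
from h import *
np.set_printoptions(precision=1,suppress=True)
T,S=cam('top'),cam('scene')
for n,a,b in [("cap",(201,294),(517,162)),("sq",(326,290),(404,96)),("blk",(445,282),(299,93)),("mL",(57,221),(608,400)),("mR",(582,190),(115,160)),("tr1",(68,110),(525,530)),("tr2",(562,78),(45,280)),("tr3",(588,415),(268,50)),("tr4",(86,450),(722,275))]:
    print(n,*tri([T,S],[unc(a,(200,145),6),unc(b,(205,170),6)]))
for p in [(68,110),(562,78),(588,415),(86,450)]:print("tray",atz(T,unc(p,(200,145),6),14))
print("blkcorners",[atz(T,unc(p,(200,145),6),82)[:2] for p in [(413,228),(470,226),(478,336),(420,340)]])
for p in [(475,56),(782,86),(762,323),(455,290)]:print("mat",atz(T,unc((p[0]-440,p[1]),(320,140),4),3))
print("bearing",atz(T,unc((718-440,117),(320,140),4),18))
for n,p,z in [("VL",(105,183),90),("VR",(277,165),90),("bush",(303,275),76),("c",(398,27),50),("c",(422,295),50),("c",(33,330),50)]:print(n,atz(T,unc(p,(90,140),4),z))
E
```

```text
cap [515.9  52.2 100.5] 0.125184445336753
sq [517.4  -4.6 106.3] 0.25970675088514356
blk [521.7 -58.5  79.2] 0.0950414897751781
mL [554.  126.6  36.8] 0.42373886921130605
mR [ 568.2 -127.2   32.9] 0.6461908924430392
tr1 [611.1 125.5   8.3] 0.7407576787493151
tr2 [ 626.  -120.6    8.9] 0.8210553651771233
tr3 [ 458.7 -129.5   14.4] 1.094110201495221
tr4 [443.3 116.    6.2] 0.2880319518494307
tray [610.8 124.1  14. ]
tray [ 624.8 -119.4   14. ]
tray [ 459.3 -130.5   14. ]
tray [443.4 115.2  14. ]
blkcorners [array([546.5, -44. ]), array([547.2, -70.2]), array([496.8, -73.4]), array([495.1, -46.9])]
mat [ 637.4 -224.9    3. ]
mat [ 613.2 -451.     3. ]
mat [ 438.3 -432.3    3. ]
mat [ 463.6 -207.7    3. ]
bearing [ 588.9 -398.    18. ]
VL [540.9 375.9  90. ]
VR [552.6 256.9  90. ]
bush [477.  242.3  76. ]
c [654.4 181.8  50. ]
c [462.4 164.1  50. ]
c [438.7 442.8  50. ]
```

```bash
cat >> h.py <<'E'
def plan(xyz,yaw,n,g=85):
    "n tool-frame rows to a tool-down pose, allowing for the turn on the way"
    s=sense();y0=s['tcp_rot'][2];d=(np.array(xyz)-s['tool_pos'])/n
    dy=((yaw-y0+180)%360-180)/n
    for i in range(n):
        a=np.radians(y0+i*dy);c,q=np.cos(a),np.sin(a)
        print([g]+np.round([c*d[0]+q*d[1],q*d[0]-c*d[1],-d[2]],1).tolist()+[0,0,round(-np.radians(dy),3)])
E
python3 -c "
from h import *
plan((345,-290,206),93.3,10)"
```

```text
[85, 25.2, -22.6, -0.0, 0, 0, np.float64(-0.135)]
[85, 28.0, -19.0, -0.0, 0, 0, np.float64(-0.135)]
[85, 30.3, -15.0, -0.0, 0, 0, np.float64(-0.135)]
[85, 32.0, -10.8, -0.0, 0, 0, np.float64(-0.135)]
[85, 33.2, -6.4, -0.0, 0, 0, np.float64(-0.135)]
[85, 33.8, -1.9, -0.0, 0, 0, np.float64(-0.135)]
[85, 33.7, 2.7, -0.0, 0, 0, np.float64(-0.135)]
[85, 33.1, 7.2, -0.0, 0, 0, np.float64(-0.135)]
[85, 31.8, 11.6, -0.0, 0, 0, np.float64(-0.135)]
[85, 29.9, 15.7, -0.0, 0, 0, np.float64(-0.135)]
```

Call:
servo_tool(
  motion=[
    [85,25,-23,0,0,0,-0.135],
    [85,28,-19,0,0,0,-0.135],
    [85,30,-15,0,0,0,-0.135],
    [85,32,-11,0,0,0,-0.135],
    [85,33,-6,0,0,0,-0.135],
    [85,34,-2,0,0,0,-0.135],
    [85,34,3,0,0,0,-0.135],
    [85,33,7,0,0,0,-0.135],
    [85,32,12,0,0,0,-0.135],
    [85,30,16,0,0,0,-0.135],
  ],
  force=60,
)

```text
time: 1.15
tool_pos: [341.9, -276.5, 201.9]
tcp_rot: [-179.9, -0.4, 95.9]
ft_force: [-0.9, -1.1, -0.8]
finger_gap: 84.9
```

```bash
python3 -c "
from h import *
s=sense();print(s['time'],s['tool_pos'],s['tcp_rot'],s['joint_pos'])
plan((520,0,205),93.3,9)"
```

```text
1.15 [ 341.92487219 -276.48794096  201.85898465] [-179.87654197   -0.39003619   95.88347985] [-45.77575016 -17.67692479 109.40116885   0.14515912  88.6582659
 -51.66353362]
[85, 28.5, 22.8, -0.3, 0, 0, np.float64(0.005)]
[85, 28.6, 22.7, -0.3, 0, 0, np.float64(0.005)]
[85, 28.8, 22.5, -0.3, 0, 0, np.float64(0.005)]
[85, 28.9, 22.4, -0.3, 0, 0, np.float64(0.005)]
[85, 29.0, 22.3, -0.3, 0, 0, np.float64(0.005)]
[85, 29.1, 22.1, -0.3, 0, 0, np.float64(0.005)]
[85, 29.2, 22.0, -0.3, 0, 0, np.float64(0.005)]
[85, 29.3, 21.8, -0.3, 0, 0, np.float64(0.005)]
[85, 29.4, 21.7, -0.3, 0, 0, np.float64(0.005)]
```

Call:
servo_tool(
  motion=[
    [85,28,22,0,0,0,0.005],
    [85,28,22,0,0,0,0.005],
    [85,28,22,0,0,0,0.005],
    [85,28,22,0,0,0,0.005],
    [85,28,22,0,0,0,0.005],
    [85,28,22,0,0,0,0.005],
    [85,28,22,0,0,0,0.005],
    [85,28,22,0,0,0,0.005],
    [85,20,14,0,0,0,0.005],
    [85,4,3,0,0,0,0],
  ],
)

```text
time: 2.15
tool_pos: [517.3, 3.5, 201.2]
tcp_rot: [-179.8, -0.4, 93.7]
ft_force: [0.3, 0.6, 0.5]
finger_gap: 85.3
```

```bash
python3 -c "
from h import *
import json
s=sense();im=snapshot('wrist');cv2.imwrite('pics/w1.png',im)
json.dump({k:np.array(v).tolist() for k,v in s.items()},open('w1.json','w'))
print(s['time'],s['tool_pos'],s['tcp_rot'],s['qd'])
cv2.imwrite('pics/w1x.png',cv2.resize(im,(800,600),interpolation=cv2.INTER_CUBIC))"
```

```text
2.15 [517.29346262   3.51120106 201.21369747] [-179.80217882   -0.43487271   93.73952188] [ 4.76710001  4.48329858 -3.74678144 -0.9239624   0.12616435  4.0581788 ]
```

View pics/w1x.png

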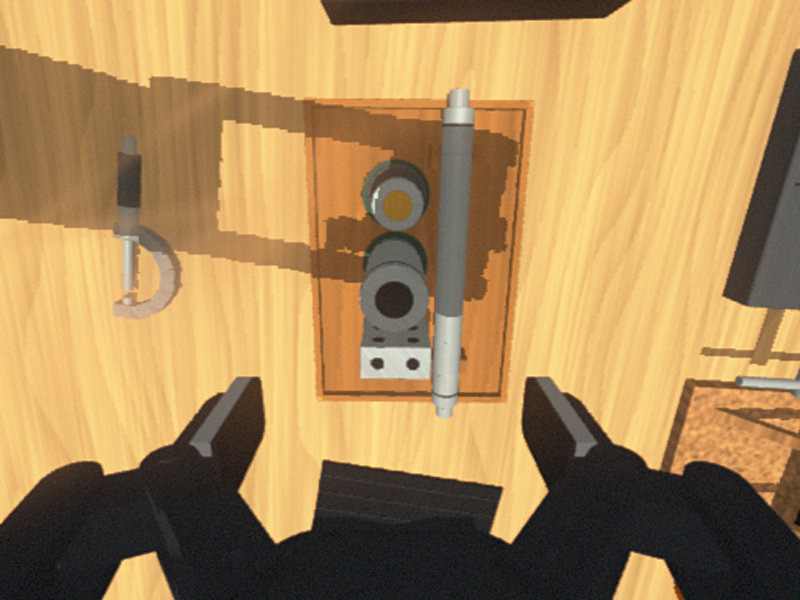

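```bash
python3 - <<'E'
from h import *
import json
np.set_printoptions(precision=1,suppress=True)
s=json.load(open('w1.json'));W=cam('wrist',s);T,S=cam('top'),cam('scene')
for n,a,b,w,z in [("cap",(201,294),(517,162),(398,206),102),("sq",(326,290),(404,96),(394,298),106),("blk",(445,282),(299,93),(396,363),82),("mL",(57,221),(608,400),(459,89),33),("mR",(582,190),(115,160),(444,417),33)]:
    pw=unc(w,(0,0),1.5625)
    print(n,*tri([T,S,W],[unc(a,(200,145),6),unc(b,(205,170),6),pw]),atz(W,pw,z)[:2])
c=[atz(W,unc(p,(0,0),1.5625),82)[:2] for p in [(361,348),(430,348),(431,378),(362,378)]];print(c)
print([atz(W,unc(p,(0,0),1.5625),14)[:2] for p in [(305,100),(534,101),(505,401),(318,401)]])
E
```

```text
cap [516.2  52.5 100.7] 0.5605014469054755 [516.4  53.1]
sq [517.5  -3.8 106. ] 1.5677753439064894 [517.7  -2.2]
blk [522.2 -58.3  79.6] 0.6340581852986013 [522.7 -57.1]
mL [553.7 126.8  36.7] 0.7902019117738428 [553.7 127.9]
mR [ 568.4 -127.3   33.4] 0.858738634704414 [ 568.6 -128.1]
[array([497.7, -47.3]), array([545.5, -44.1]), array([548.2, -67.1]), array([499.4, -70.3])]
[array([444.6, 116.2]), array([611.4, 126.3]), array([ 624.4, -119.9]), array([ 458. , -131.2])]
```

```bash
python3 -c "
from h import *
plan((522.2,-58.2,140),93.5,4)"
```

```text
[85, -15.4, 0.3, 15.3, 0, 0, np.float64(0.001)]
[85, -15.4, 0.3, 15.3, 0, 0, np.float64(0.001)]
[85, -15.4, 0.3, 15.3, 0, 0, np.float64(0.001)]
[85, -15.4, 0.3, 15.3, 0, 0, np.float64(0.001)]
```

Call:
servo_tool(
  motion=[
    [85,-15,0,15,-0.003,-0.007,0],
    [85,-15,0,15,0,0,0],
    [85,-15,0,15,0,0,0],
    [85,-14,0,15,0,0,0],
    [85,0,0,0,0,0,0],
    [85,0,0,0,0,0,0],
  ],
)

```text
time: 2.8
tool_pos: [517.9, -62.9, 137.2]
tcp_rot: [-179.8, -0.0, 93.6]
ft_force: [0.0, 0.2, 0.5]
finger_gap: 85.0
```

```bash
python3 -c "
from h import *
print(sense()['tool_pos'],sense()['tcp_rot']);plan((522.2,-58.2,50),93.5,4)"
```

```text
[517.90309843 -62.87877071 137.22768733] [-1.79798670e+02 -9.57586343e-03  9.35864524e+01]
[85, 1.1, 1.1, 21.8, 0, 0, np.float64(0.0)]
[85, 1.1, 1.1, 21.8, 0, 0, np.float64(0.0)]
[85, 1.1, 1.1, 21.8, 0, 0, np.float64(0.0)]
[85, 1.1, 1.1, 21.8, 0, 0, np.float64(0.0)]
```

Call:
servo_tool(
  motion=[
    [85,2,2,20,0,0,0],
    [85,2,2,25,0,0,0],
    [85,1,0,25,0,0,0],
    [85,0,0,12,0,0,0],
    [85,0,0,4,0,0,0],
    [85,0,0,0,0,0,0],
  ],
)

```text
time: 3.4
tool_pos: [524.5, -58.5, 54.8]
tcp_rot: [179.7, 0.1, 93.5]
ft_force: [-0.0, 0.1, 0.9]
finger_gap: 84.8
```

```bash
python3 -c "
from h import *
plan((522.2,-58.2,50),93.5,1)"
```

```text
[85, 0.4, -2.3, 4.8, 0, 0, np.float64(-0.0)]
```

Call:
servo_tool(
  motion=[
    [85,0,-1.5,3,0,0,0],
    [60,0,-0.5,1,0,0,0],
    [40,0,0,0,0,0,0],
    [40,0,0,0,0,0,0],
    [40,0,0,0,0,0,0],
    [40,0,0,0,0,0,0],
    [40,0,0,0,0,0,0],
  ],
  force=60,
)

```text
time: 4.1
tool_pos: [524.1, -60.4, 59.4]
tcp_rot: [179.6, 0.3, 93.5]
ft_force: [-0.0, -0.9, -0.3]
finger_gap: 39.8
```

```bash
python3 -c "
from h import *
s=sense();print(s)
a=cv2.resize(snapshot('wrist')[140:384,100:412],None,fx=1.6,fy=1.6);b=cv2.resize(snapshot('scene')[150:270,200:340],None,fx=3,fy=3)
h=max(a.shape[0],b.shape[0]);f=lambda i:cv2.copyMakeBorder(i,0,h-i.shape[0],0,0,0)
o=np.hstack([f(a),f(b)]);print(o.shape);cv2.imwrite('pics/g1.png',cv2.resize(o,(800,int(h*800/o.shape[1]))))"
```

```text
{'time': 4.1, 'joint_pos': array([-12.03251045,   2.84950114, 106.06008116,  -0.15406664,
        70.60692269, -15.46290974]), 'qd': array([-0.02787086, -0.36349909, -0.28800584,  0.13470999,  0.22463839,
       -0.13234647]), 'joint_efforts': array([-2.50735920e-02, -4.86762035e+01, -4.59377038e+01, -5.38124540e-02,
        9.02339327e-02,  1.47975747e-04]), 'tool_pos': array([524.13677758, -60.38006791,  59.43978329]), 'tcp_rot': array([179.57292502,   0.26936483,  93.47993962]), 'ft_force': array([-0.04492798, -0.88227827, -0.2799443 ]), 'wrist_torque': array([ 0.0211074 ,  0.01792593, -0.02658368]), 'finger_gap': 39.82164912187184}
(390, 919, 3)
```

View pics/g1.png

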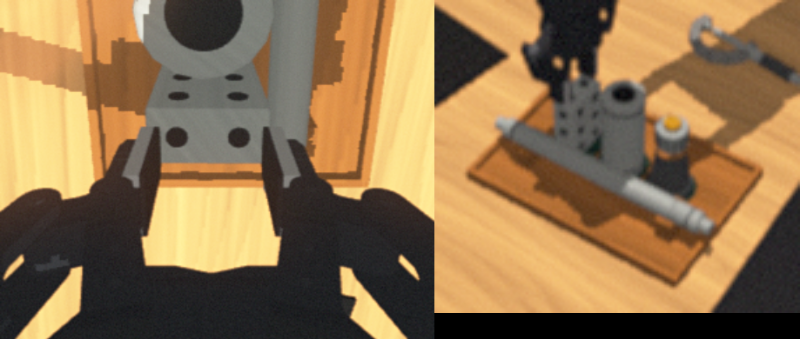

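```bash
python3 - <<'E'
from h import *
np.set_printoptions(precision=1,suppress=True)
s=sense();W=cam('wrist',s);K,R,t=W;print(s['tool_pos'],s['time'])
k=1.6*800/919
for p in [(150,108),(272,108),(284,163),(146,163),(158,127),(265,127)]:print(atz(W,unc(p,(100,140),k),82))
M=np.array(C['wrist']['tool_from_camera'])
for z in (0,-6,-13,-25):
  for y in(-20,20):
    q=np.linalg.inv(M)@[0,y,z,1];u=K@q[:3];u=u[:2]/u[2];print(z,y,(u-[100,140])*k)
E
```

```text
[524.  -60.3  59. ] 4.2
[499.1 -45.6  82. ]
[546.4 -42.9  82. ]
[553.9 -66.8  82. ]
[497.8 -70.   82. ]
[502.4 -53.6  82. ]
[544.6 -51.2  82. ]
0 -20 [167.3 120.3]
0 20 [255.  120.4]
-6 -20 [165.8 126.1]
-6 20 [256.4 126.1]
-13 -20 [164.  133.3]
-13 20 [258.2 133.3]
-25 -20 [160.6 147. ]
-25 20 [261.6 147. ]
```

Call:
servo_tool(
  motion=[
    [40,1,-1,2,0,0,0],
    [40,0.5,0,2,0,0,0],
    [40,0,0,2,0,0,0],
  ],
)

```text
time: 4.5
tool_pos: [523.4, -59.2, 55.5]
tcp_rot: [179.6, 0.3, 93.5]
ft_force: [-13.0, 2.2, 32.2]
finger_gap: 40.0
```

Call:
servo_tool(
  motion=[
    [40,0,0,-6,0,0,0],
    [85,0,0,-4,0,0,0],
    [85,0,0,0,0,0,0],
    [85,0,0,0,0,0,0],
    [85,0,0,0,0,0,0],
    [85,0,0,0,0,0,0],
  ],
)

```text
time: 5.1
tool_pos: [522.6, -58.8, 64.6]
tcp_rot: [179.7, 0.3, 93.5]
ft_force: [0.2, 0.5, 0.1]
finger_gap: 84.9
```

Call:
servo_tool(
  motion=[
    [85,0,0,10,0,0,0],
    [85,0,0,12,0,0,0],
    [85,0,0,8,0,0,0],
    [85,0,0,4,0,0,0],
    [85,0,0,2,0,0,0],
    [85,0,0,0.5,0,0,0],
  ],
)

```text
time: 5.7
tool_pos: [521.1, -58.5, 22.5]
tcp_rot: [179.9, 0.2, 93.5]
ft_force: [0.6, -0.4, -0.2]
finger_gap: 85.0
```

Call:
servo_tool(
  motion=[
    [85,0,1,-4,0,0,0],
    [85,0,0,-1,0,0,0],
    [85,0,0,0,0,0,0],
  ],
)

```text
time: 6.0
tool_pos: [522.7, -58.6, 28.6]
tcp_rot: [179.8, 0.2, 93.5]
ft_force: [0.3, 0.4, 0.6]
finger_gap: 84.8
```

Call:
servo_tool(
  motion=[
    [40,0,0,0,0,0,0],
    [40,0,0,0,0,0,0],
    [40,0,0,0,0,0,0],
    [40,0,0,0,0,0,0],
    [40,0,0,0,0,0,0],
    [40,0,0,0,0,0,0],
  ],
  force=60,
)

```text
time: 6.6
tool_pos: [523.5, -58.8, 29.9]
tcp_rot: [179.7, 0.3, 93.5]
ft_force: [-1.0, 0.1, 1.3]
finger_gap: 49.0
```

Call:
servo_tool(
  motion=[
    [40,0,0,-8,0,0,0],
    [40,0,0,-20,0,0,0],
    [40,0,0,-25,0,0,0],
    [40,-10,0,-25,0,0,0],
    [40,-25,-1,-15,0,0,0],
    [40,-35,-3,0,0,0,0],
    [40,-35,-3,0,0,0,0],
    [40,-35,-3,0,0,0,0],
    [40,-35,-3,0,0,0,0],
  ],
)

```text
time: 7.5
tool_pos: [513.6, -232.4, 120.6]
tcp_rot: [-179.3, -0.1, 94.0]
ft_force: [1.8, -0.4, -7.1]
finger_gap: 49.0
```

```bash
python3 -c "
from h import *
plan((491,-394.4,110),93.5,6,40)"
```

```text
[40, -26.7, -5.6, 1.8, 0, 0, np.float64(0.001)]
[40, -26.7, -5.6, 1.8, 0, 0, np.float64(0.001)]
[40, -26.7, -5.5, 1.8, 0, 0, np.float64(0.001)]
[40, -26.7, -5.5, 1.8, 0, 0, np.float64(0.001)]
[40, -26.7, -5.5, 1.8, 0, 0, np.float64(0.001)]
[40, -26.7, -5.4, 1.8, 0, 0, np.float64(0.001)]
```

Call:
servo_tool(
  motion=[
    [40,-33,-6,0,-0.006,0,0.003],
    [40,-33,-6,0,-0.006,0,0.003],
    [40,-33,-6,0,0,0,0.003],
    [40,-28,-6,0,0,0,0],
    [40,-18,-5,10,0,0,0],
    [40,-6,-2,20,0,0,0],
    [40,0,0,20,0,0,0],
    [40,0,0,10,0,0,0],
    [40,0,0,4,0,0,0],
    [40,0,0,0,0,0,0],
  ],
)

```text
time: 8.5
tool_pos: [482.6, -392.3, 47.6]
tcp_rot: [-179.3, -0.7, 93.1]
ft_force: [-0.1, 0.5, -6.6]
finger_gap: 48.9
```

```bash
python3 -c "
from h import *
plan((491,-394.4,27),93.5,1,40)"
```

```text
[40, -2.5, 8.3, 20.6, 0, 0, np.float64(-0.007)]
```

Call:
servo_tool(
  motion=[
    [40,0,4,6,-0.012,-0.012,0],
    [40,0,0,5,0,0,0],
    [40,0,0,3,0,0,0],
    [40,0,0,1,0,0,0],
    [40,0,0,0.5,0,0,0],
  ],
)

```text
time: 9.0
tool_pos: [489.0, -392.1, 33.9]
tcp_rot: [179.7, 0.2, 93.2]
ft_force: [-0.3, -0.6, -6.9]
finger_gap: 49.2
```

Call:
servo_tool(
  motion=[
    [40,0,0,3,0,0,0],
    [40,0,0,2,0,0,0],
    [40,0,0,1,0,0,0],
  ],
)

```text
time: 9.3
tool_pos: [489.5, -392.6, 28.3]
tcp_rot: [179.7, 0.3, 93.2]
ft_force: [-0.3, 0.3, -7.1]
finger_gap: 49.2
```

Call:
servo_tool(
  motion=[
    [40,0,0,1.5,0,0,0],
    [40,0,0,1,0,0,0],
  ],
)

```text
time: 9.5
tool_pos: [489.6, -393.0, 26.9]
tcp_rot: [179.7, 0.3, 93.2]
ft_force: [-6.3, 5.2, 8.5]
finger_gap: 48.9
```

Call:
servo_tool(
  motion=[
    [55,0,0,0,0,0,0],
    [85,0,0,0,0,0,0],
    [85,0,0,0,0,0,0],
    [85,0,0,0,0,0,0],
    [85,0,0,-8,0,0,0],
    [85,0,0,-25,0,0,0],
    [85,0,0,-35,0,0,0],
    [85,20,0,-30,0,0,0],
    [85,35,0,0,0,0,0],
    [85,35,0,0,0,0,0],
  ],
)

```text
time: 10.5
tool_pos: [486.1, -306.5, 134.5]
tcp_rot: [179.3, 0.7, 92.9]
ft_force: [-0.2, 1.1, -0.6]
finger_gap: 85.2
```

```bash
python3 -c "
from h import *
plan((517.5,-3.8,130),93.5,8)"
```

```text
[85, 37.6, 5.8, 0.6, 0, 0, np.float64(-0.001)]
[85, 37.6, 5.9, 0.6, 0, 0, np.float64(-0.001)]
[85, 37.6, 5.9, 0.6, 0, 0, np.float64(-0.001)]
[85, 37.6, 6.0, 0.6, 0, 0, np.float64(-0.001)]
[85, 37.6, 6.0, 0.6, 0, 0, np.float64(-0.001)]
[85, 37.6, 6.1, 0.6, 0, 0, np.float64(-0.001)]
[85, 37.5, 6.1, 0.6, 0, 0, np.float64(-0.001)]
[85, 37.5, 6.2, 0.6, 0, 0, np.float64(-0.001)]
```

Call:
servo_tool(
  motion=[
    [85,38,6,0,0.006,0.006,0],
    [85,38,6,0,0.006,0.006,0],
    [85,38,6,0,0,0,0],
    [85,38,6,0,0,0,0],
    [85,38,6,0,0,0,0],
    [85,38,6,0,0,0,0],
    [85,32,6,0,0,0,0],
    [85,20,4,5,0,0,0],
    [85,8,1,10,0,0,0],
    [85,0,0,8,0,0,0],
  ],
)

```text
time: 11.5
tool_pos: [523.2, -3.1, 121.3]
tcp_rot: [179.0, 0.3, 93.0]
ft_force: [-0.7, 1.3, -0.7]
finger_gap: 85.1
```

```bash
python3 -c "
from h import *
plan((517.5,-3.8,41),93.5,1)"
```

```text
[85, -0.4, -5.8, 80.3, 0, 0, np.float64(-0.008)]
```

Call:
servo_tool(
  motion=[
    [85,0,-3,15,0.012,0.003,0],
    [85,0,-2,22,0,0,0],
    [85,0,0,20,0,0,0],
    [85,0,0,10,0,0,0],
    [85,0,0,5,0,0,0],
    [85,0,0,2,0,0,0],
    [85,0,0,0,0,0,0],
  ],
)

```text
time: 12.2
tool_pos: [515.3, -10.1, 39.3]
tcp_rot: [-179.8, 0.1, 92.7]
ft_force: [0.8, -0.8, 0.5]
finger_gap: 85.0
```

Call:
servo_tool(
  motion=[
    [85,4,1,-1,0,0,0],
    [85,2,0.5,0,0,0,0],
    [85,0,0,0,0,0,0],
  ],
)

```text
time: 12.5
tool_pos: [518.4, -3.9, 42.6]
tcp_rot: [180.0, 0.2, 92.6]
ft_force: [0.1, 0.2, -0.1]
finger_gap: 84.8
```

Call:
servo_tool(
  motion=[
    [34,0,0,0.5,0,0,0],
    [34,0,0,0.3,0,0,0],
    [34,0,0,0.3,0,0,0],
    [34,0,0,0,0,0,0],
    [34,0,0,0,0,0,0],
    [34,0,0,0,0,0,0],
  ],
  force=70,
)

```text
time: 13.1
tool_pos: [519.3, -3.6, 43.0]
tcp_rot: [179.8, 0.2, 92.7]
ft_force: [-0.4, -0.0, 2.2]
finger_gap: 43.0
```

Call:
servo_tool(
  motion=[
    [34,0,0,-8,0,0,0],
    [34,0,0,-20,0,0,0],
    [34,-5,0,-20,0,0,0],
    [34,-20,-2,-10,0,0,0],
    [34,-36,-3,0,0,0,0],
    [34,-38,-3,0,0,0,0],
    [34,-38,-3,0,0,0,0],
    [34,-38,-3,0,0,0,0],
    [34,-38,-3,0,0,0,0],
    [34,-30,-3,0,0,0,0],
  ],
)

```text
time: 14.1
tool_pos: [502.4, -249.0, 96.0]
tcp_rot: [-179.1, -0.2, 93.1]
ft_force: [0.5, -0.5, -6.5]
finger_gap: 42.7
```

```bash
python3 -c "
from h import *
plan((496,-324.8,40),93,1,34)"
```

```text
[34, -75.4, -10.5, 56.0, 0, 0, np.float64(0.003)]
```

Call:
servo_tool(
  motion=[
    [34,-25,-3,0,-0.012,0,0],
    [34,-22,-3,5,0,0,0],
    [34,-12,-2,10,0,0,0],
    [34,-5,-1,14,0,0,0],
    [34,-2,0,10,0,0,0],
    [34,0,0,6,0,0,0],
    [34,0,0,3,0,0,0],
    [34,0,0,0,0,0,0],
  ],
)

```text
time: 14.9
tool_pos: [492.1, -317.0, 40.3]
tcp_rot: [-179.4, -0.6, 93.0]
ft_force: [-2.9, -3.0, -0.2]
finger_gap: 42.6
```

```bash
python3 -c "
from h import *
plan((496,-324.8,40),93,1,34)"
```

```text
[34, -8.0, 3.5, 0.3, 0, 0, np.float64(-0.001)]
```

Call:
servo_tool(
  motion=[
    [34,-2,0,-3,-0.01,-0.01,0],
    [34,0,0,1,0,0,0],
    [34,0,0,1,0,0,0],
  ],
)

```text
time: 15.2
tool_pos: [493.3, -317.5, 41.8]
tcp_rot: [179.9, 0.1, 93.1]
ft_force: [0.4, -0.0, -6.0]
finger_gap: 42.5
```

Call:
servo_tool(
  motion=[
    [34,0,0,1,0,0,0],
    [34,0,0,1,0,0,0],
  ],
)

```text
time: 15.4
tool_pos: [493.5, -317.2, 40.0]
tcp_rot: [179.9, 0.1, 93.1]
ft_force: [-3.3, 1.4, 3.7]
finger_gap: 42.8
```

Call:
servo_tool(
  motion=[
    [55,0,0,0,0,0,0],
    [85,0,0,0,0,0,0],
    [85,0,0,0,0,0,0],
    [85,0,0,-8,0,0,0],
    [85,0,0,-25,0,0,0],
    [85,0,0,-25,0,0,0],
    [85,20,0,-15,0,0,0],
    [85,38,2,0,0,0,0],
    [85,38,2,0,0,0,0],
    [85,38,2,0,0,0,0],
  ],
)

```text
time: 16.4
tool_pos: [496.4, -187.1, 125.0]
tcp_rot: [179.2, 0.6, 92.7]
ft_force: [0.4, -0.4, 0.4]
finger_gap: 85.0
```

```bash
python3 -c "
from h import *
plan((516,52.5,110),93.3,6)"
```

```text
[85, 39.7, 5.1, 2.5, 0, 0, np.float64(-0.002)]
[85, 39.7, 5.2, 2.5, 0, 0, np.float64(-0.002)]
[85, 39.7, 5.3, 2.5, 0, 0, np.float64(-0.002)]
[85, 39.7, 5.3, 2.5, 0, 0, np.float64(-0.002)]
[85, 39.7, 5.4, 2.5, 0, 0, np.float64(-0.002)]
[85, 39.7, 5.5, 2.5, 0, 0, np.float64(-0.002)]
```

Call:
servo_tool(
  motion=[
    [85,38,5,0,0.006,0.005,-0.003],
    [85,38,5,0,0.006,0.005,-0.003],
    [85,38,5,0,0.005,0,-0.003],
    [85,38,5,0,0.005,0,0],
    [85,34,4,0,0,0,0],
    [85,24,2,5,0,0,0],
    [85,12,1,12,0,0,0],
    [85,4,0,15,0,0,0],
    [85,0,0,8,0,0,0],
    [85,0,0,2,0,0,0],
  ],
)

```text
time: 17.4
tool_pos: [515.4, 50.9, 89.3]
tcp_rot: [179.7, 0.2, 93.4]
ft_force: [0.6, -0.0, -0.3]
finger_gap: 84.9
```

```bash
python3 -c "
from h import *
plan((516,52.5,40),93.3,1)"
```

```text
[85, 1.5, 0.7, 49.3, 0, 0, np.float64(0.002)]
```

Call:
servo_tool(
  motion=[
    [85,1,0,15,0,0,0],
    [85,1,0,15,0,0,0],
    [85,0,0,8,0,0,0],
    [85,0,0,4,0,0,0],
    [85,0,0,1,0,0,0],
    [85,0,0,0,0,0,0],
  ],
)

```text
time: 18.0
tool_pos: [515.1, 48.1, 42.9]
tcp_rot: [179.8, 0.2, 93.1]
ft_force: [0.2, 0.5, 0.1]
finger_gap: 84.8
```

Call:
servo_tool(
  motion=[
    [85,3,1,1.5,0,0,0],
    [85,1,0,1,0,0,0],
    [22,0,0,0.5,0,0,0],
    [22,0,0,0.3,0,0,0],
    [22,0,0,0,0,0,0],
    [22,0,0,0,0,0,0],
    [22,0,0,0,0,0,0],
    [22,0,0,0,0,0,0],
    [22,0,0,0,0,0,0],
  ],
  force=60,
)

```text
time: 18.9
tool_pos: [517.5, 52.8, 41.6]
tcp_rot: [179.6, 0.2, 93.1]
ft_force: [-0.8, 0.1, 0.7]
finger_gap: 30.4
```

Call:
servo_tool(
  motion=[
    [22,0,0,-8,0,0,0],
    [22,0,0,-20,0,0,0],
    [22,-5,0,-20,0,0,0],
    [22,-20,-1,-8,0,0,0],
    [22,-36,-2,0,0,0,0],
    [22,-38,-2,0,0,0,0],
    [22,-38,-2,0,0,0,0],
    [22,-38,-2,0,0,0,0],
    [22,-38,-2,0,0,0,0],
    [22,-30,-2,0,-0.01,0,0],
  ],
)

```text
time: 19.9
tool_pos: [513.9, -194.2, 99.9]
tcp_rot: [179.5, 0.1, 93.6]
ft_force: [0.3, 1.4, -3.2]
finger_gap: 30.3
```

```bash
python3 -c "
from h import *
plan((500,-248,40),93.1,1,22)"
```

```text
[22, -52.9, -17.3, 59.9, 0, 0, np.float64(0.008)]
```

Call:
servo_tool(
  motion=[
    [22,-20,-5,2,0,0,0],
    [22,-16,-5,10,0,0,0],
    [22,-8,-3,14,0,0,0],
    [22,-4,-1,12,0,0,0],
    [22,0,0,6,0,0,0],
    [22,0,0,3,0,0,0],
    [22,0,0,0,0,0,0],
  ],
)

```text
time: 20.6
tool_pos: [500.5, -246.7, 48.9]
tcp_rot: [179.7, -0.0, 93.3]
ft_force: [0.9, -0.2, -4.7]
finger_gap: 30.8
```

```bash
python3 -c "
from h import *
plan((500,-248,40),93.1,1,22);print(sense()['tool_pos'])"
```

```text
[22, -1.2, -0.5, 8.9, 0, 0, np.float64(0.004)]
[ 500.46670104 -246.73268959   48.90362266]
```

Call:
servo_tool(
  motion=[
    [22,0,0,5,0.003,0,0],
    [22,0,0,3,0,0,0],
    [22,0,0,1,0,0,0],
    [22,0,0,0.5,0,0,0],
  ],
)

```text
time: 21.0
tool_pos: [502.0, -245.3, 39.8]
tcp_rot: [179.8, 0.0, 93.5]
ft_force: [0.0, 0.2, -4.5]
finger_gap: 30.1
```

Call:
servo_tool(
  motion=[
    [22,0,0,1,0,0,0],
    [22,0,0,1,0,0,0],
  ],
)

```text
time: 21.2
tool_pos: [502.4, -245.5, 38.7]
tcp_rot: [179.7, 0.0, 93.5]
ft_force: [-4.7, 1.8, 6.4]
finger_gap: 30.0
```

Call:
servo_tool(
  motion=[
    [50,0,0,0,0,0,0],
    [75,0,0,0,0,0,0],
    [75,0,0,0,0,0,0],
    [75,0,0,-8,0,0,0],
    [75,0,0,-25,0,0,0],
    [75,0,0,-25,0,0,0],
    [75,20,4,-10,0,0,0],
    [60,35,10,0,0,0,0],
    [60,35,10,0,0,0,0],
    [60,35,10,0,0,0,0],
  ],
)

```text
time: 22.2
tool_pos: [532.0, -121.6, 117.1]
tcp_rot: [179.2, 0.4, 93.0]
ft_force: [0.8, -0.3, -0.1]
finger_gap: 59.9
```

```bash
python3 -c "
from h import *
plan((561.1,-0.5,60),93.3,4,60)"
```

```text
[60, 29.8, 8.9, 14.3, 0, 0, np.float64(-0.001)]
[60, 29.8, 8.9, 14.3, 0, 0, np.float64(-0.001)]
[60, 29.8, 8.9, 14.3, 0, 0, np.float64(-0.001)]
[60, 29.8, 9.0, 14.3, 0, 0, np.float64(-0.001)]
```

Call:
servo_tool(
  motion=[
    [60,34,9,5,0.006,0.004,0],
    [60,34,9,10,0.006,0,0],
    [60,28,8,12,0,0,0],
    [60,14,4,14,0,0,0],
    [60,5,1,10,0,0,0],
    [60,0,0,3,0,0,0],
    [60,0,0,0,0,0,0],
  ],
)

```text
time: 22.9
tool_pos: [561.2, 1.4, 66.4]
tcp_rot: [179.4, 0.3, 93.2]
ft_force: [0.2, -0.1, 0.1]
finger_gap: 59.8
```

```bash
python3 -c "
from h import *
import json
plan((561.1,-0.5,-7),93.3,1,60)
s=sense();im=snapshot('wrist');json.dump({k:np.array(v).tolist() for k,v in s.items()},open('w2.json','w'))
cv2.imwrite('pics/w2x.png',cv2.resize(im,(800,600),interpolation=cv2.INTER_CUBIC))"
```

```text
[60, -1.9, -0.2, 73.4, 0, 0, np.float64(-0.001)]
```

View pics/w2x.png

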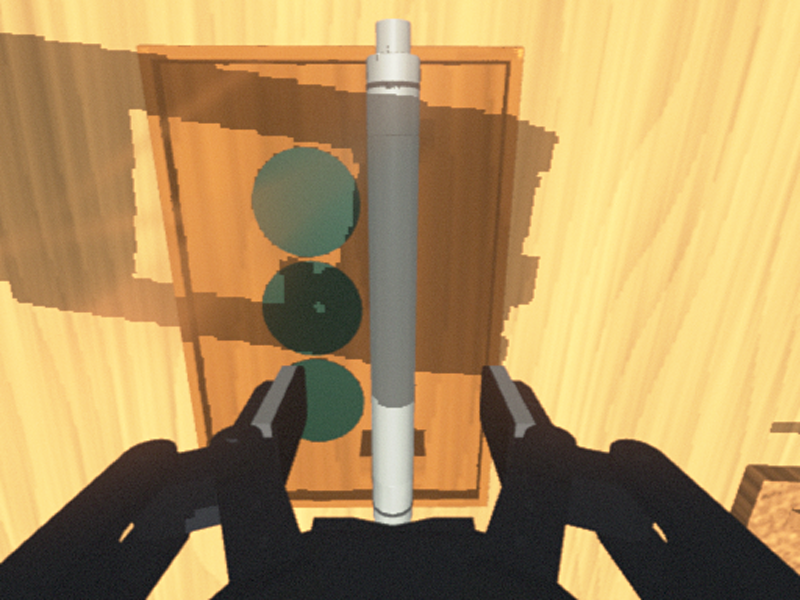

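Call:
servo_tool(
  motion=[
    [60,-1,0,18,0.01,0.004,0],
    [60,0,0,20,0,0,0],
    [60,0,0,15,0,0,0],
    [60,0,0,7,0,0,0],
    [60,0,0,3,0,0,0],
    [60,0,0,1,0,0,0],
    [60,0,0,0,0,0,0],
  ],
)

```text
time: 23.65
tool_pos: [564.8, -6.2, 4.9]
tcp_rot: [179.6, 0.2, 92.8]
ft_force: [-0.1, -1.2, 0.7]
finger_gap: 59.9
```

```bash
python3 - <<'E'
from h import *
import json
np.set_printoptions(precision=1,suppress=True)
W=cam('wrist',json.load(open('w2.json')))
f=lambda p,z:atz(W,unc(p,(0,0),1.5625),z)[:2]
print("pads",[f(p,6) for p in [(306,202),(312,308),(313.5,399)]])
print("mand",f((393,20),33),f((392,518),33),[f((x,300),33) for x in(369,417)])
print([f(p,14) for p in [(137,47),(523,47)]])
print(sense()['tool_pos'],sense()['tcp_rot'])
E
```

```text
pads [array([515.4,  53.6]), array([518.4,  -2.1]), array([519.4, -57.3])]
mand [554.2 128.6] [ 567.4 -113.9] [array([549.5,  12.9]), array([572. ,  14.1])]
[array([444. , 116.6]), array([611.3, 126.3])]
[564.8  -6.2   4.9] [179.6   0.2  92.8]
```

Call:
servo_tool(
  motion=[
    [60,4,-2.5,5,0,0,-0.008],
    [60,1,-1,4,0,0,0],
    [60,0,0,2,0,0,0],
    [60,0,0,0,0,0,0],
  ],
)

```text
time: 24.05
tool_pos: [562.1, -0.7, -5.2]
tcp_rot: [179.5, 0.2, 93.4]
ft_force: [0.9, -0.6, 0.7]
finger_gap: 59.6
```

Call:
servo_tool(
  motion=[
    [12,0,-0.5,1.5,0.006,0,0],
    [12,0,0,0.5,0,0,0],
    [12,0,0,0.3,0,0,0],
    [12,0,0,0,0,0,0],
    [12,0,0,0,0,0,0],
    [12,0,0,0,0,0,0],
    [12,0,0,0,0,0,0],
  ],
  force=80,
)

```text
time: 24.75
tool_pos: [561.7, -0.6, -7.0]
tcp_rot: [179.9, 0.2, 93.4]
ft_force: [-0.8, 0.6, 0.8]
finger_gap: 19.3
```

Call:
servo_tool(
  motion=[
    [12,0,0,-5,0,0,0],
    [12,0,0,-15,0,0,0],
    [12,0,0,-25,0,0,0],
    [12,5,0,-28,0,0,0],
    [12,15,0,-28,0,0,0],
    [12,25,0,-25,0,0,0],
    [12,30,0,-15,0,0,-0.005],
    [12,32,0,-5,0,0,-0.01],
    [12,32,0,0,0,0,-0.01],
    [12,30,0,0,0,0,-0.01],
  ],
)

```text
time: 25.75
tool_pos: [546.2, 170.1, 148.1]
tcp_rot: [-179.8, 0.1, 95.0]
ft_force: [0.7, 0.7, -5.8]
finger_gap: 19.8
```

```bash
python3 -c "
from h import *
print(sense()['tool_pos']);plan((546.7,316.4,145),95.6,5,12)"
```

```text
[546.15707382 170.07961066 148.08241493]
[12, 29.1, 2.7, 0.6, 0, 0, np.float64(-0.002)]
[12, 29.1, 2.7, 0.6, 0, 0, np.float64(-0.002)]
[12, 29.1, 2.8, 0.6, 0, 0, np.float64(-0.002)]
[12, 29.1, 2.8, 0.6, 0, 0, np.float64(-0.002)]
[12, 29.1, 2.9, 0.6, 0, 0, np.float64(-0.002)]
```

Call:
servo_tool(
  motion=[
    [12,28,3,0,0,0,-0.002],
    [12,28,3,0,0,0,-0.002],
    [12,28,3,0,0,0,-0.002],
    [12,24,2,0,0,0,-0.002],
    [12,14,1,0,0,0,0],
    [12,5,0,0,0,0,0],
    [12,0,0,0,0,0,0],
    [12,0,0,0,0,0,0],
  ],
)

```text
time: 26.55
tool_pos: [542.8, 304.8, 151.6]
tcp_rot: [-179.7, 0.2, 95.8]
ft_force: [0.0, -0.4, -4.0]
finger_gap: 19.6
```

```bash
python3 -c "
from h import *
import json
plan((546.7,316.4,50.6),95.6,1,12)
s=sense();im=snapshot('wrist');json.dump({k:np.array(v).tolist() for k,v in s.items()},open('w3.json','w'))
print(s['tool_pos'],s['tcp_rot'])
cv2.imwrite('pics/w3x.png',cv2.resize(im,(800,600),interpolation=cv2.INTER_CUBIC))"
```

```text
[12, 11.1, 5.1, 101.0, 0, 0, np.float64(0.003)]
[542.78618842 304.81024551 151.59704915] [-1.79686524e+02  1.70236467e-01  9.57626219e+01]
```

View pics/w3x.png

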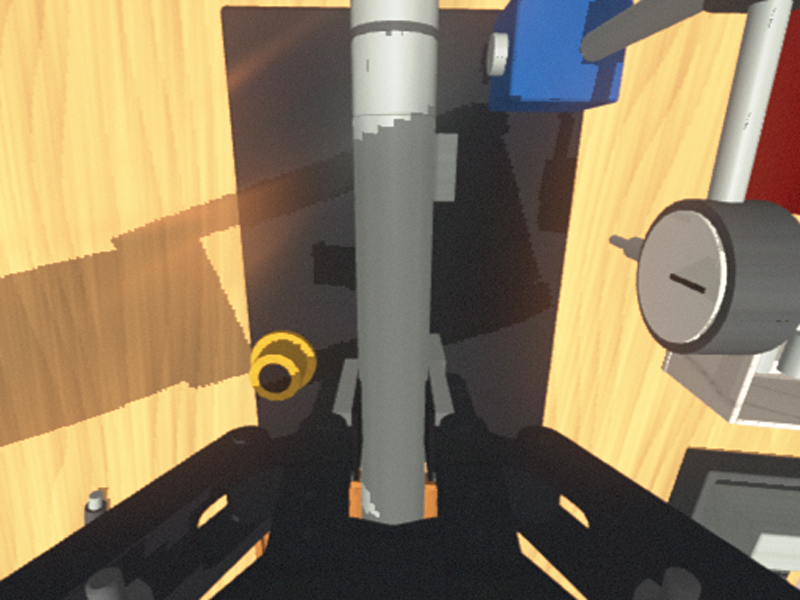

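```bash
python3 - <<'E'
from h import *
import json
np.set_printoptions(precision=1,suppress=True)
W=cam('wrist',json.load(open('w3.json')))
f=lambda p,z:atz(W,unc(p,(0,0),1.5625),z)[:2]
print("V back edge",f((458,134),90),f((455,200),90))
A,B,c,d=f((222,8),50),f((257,420),50),f((582,115),50),f((546,420),50)
print("front",A,B,"back",c,d)
print("yaw",np.degrees(np.arctan2(-(A-B)[0],(A-B)[1])),np.degrees(np.arctan2(-(c-d)[0],(c-d)[1])))
print("mand",[f((x,300),191.6) for x in(359,431)],[f((x,100),191.6) for x in(352,437)],f((640,275),205),f((612,240),205),f((500,108),110))
E
```

```text
V back edge [564.5 394.1] [567.5 363.2]
front [438.1 445.3] [458.4 198.4] back [636.6 412.9] [656.2 219.2]
yaw 4.699295641266249 5.803327279706147
mand [array([529.2, 339.8]), array([550.5, 342. ])] [array([523.2, 394.1]), array([545.2, 396.3])] [602.  358.5] [592.5 366.8] [578.4 405.2]
```

Call:
servo_tool(
  motion=[
    [12,6,3,12,-0.004,0.002,0.006],
    [12,4,1.5,18,0,0,0],
    [12,1,0,18,0,0,0],
    [12,0,0,14,0,0,0],
    [12,0,0,8,0,0,0],
    [12,0,0,5,0,0,0],
    [12,0,0,2,0,0,0],
    [12,0,0,0,0,0,0],
  ],
)

```text
time: 27.4
tool_pos: [548.0, 312.5, 68.9]
tcp_rot: [-180.0, 0.1, 94.9]
ft_force: [0.2, 0.6, -6.0]
finger_gap: 19.4
```

```bash
python3 -c "
from h import *
print(sense()['tool_pos']);plan((547,316.5,56),95.4,1,12)"
```

```text
[547.99243882 312.45242991  68.86966975]
[12, 4.1, -0.6, 12.9, 0, 0, np.float64(-0.008)]
```

Call:
servo_tool(
  motion=[
    [12,3,-0.5,5,0,0,-0.008],
    [12,1,-0.3,4,0,0,0],
    [12,0,0,2,0,0,0],
    [12,0,0,1,0,0,0],
  ],
)

```text
time: 27.8
tool_pos: [548.4, 317.7, 58.5]
tcp_rot: [179.8, -0.0, 95.5]
ft_force: [-0.1, 0.4, -5.9]
finger_gap: 19.9
```

Call:
servo_tool(
  motion=[
    [12,0,-1,2,0.003,0,0],
    [12,-1,-0.5,2,0,0,0],
    [12,0,0,1,0,0,0],
  ],
)

```text
time: 28.1
tool_pos: [547.1, 316.7, 53.5]
tcp_rot: [180.0, -0.0, 95.5]
ft_force: [-0.3, -0.8, -5.3]
finger_gap: 19.6
```

Call:
servo_tool(
  motion=[
    [12,0,0,1,0,0,0],
    [12,0,0,1,0,0,0],
  ],
)

```text
time: 28.3
tool_pos: [547.1, 316.5, 51.4]
tcp_rot: [180.0, -0.0, 95.5]
ft_force: [0.1, 0.3, -6.3]
finger_gap: 19.5
```

Call:
servo_tool(
  motion=[
    [12,0,0,0.8,0,0,0],
    [12,0,0,0.6,0,0,0],
  ],
)

```text
time: 28.5
tool_pos: [547.4, 316.6, 50.7]
tcp_rot: [179.9, -0.0, 95.4]
ft_force: [-2.9, -0.9, -0.0]
finger_gap: 19.5
```

Call:
servo_tool(
  motion=[
    [12,0,0,0.7,0,0,0],
    [12,0,0,0.5,0,0,0],
  ],
)

```text
time: 28.7
tool_pos: [547.5, 316.7, 50.7]
tcp_rot: [179.9, -0.0, 95.4]
ft_force: [-4.9, -0.7, 2.5]
finger_gap: 19.6
```

Call:
servo_tool(
  motion=[
    [24,0,0,0,0,0,0],
    [40,0,0,0,0,0,0],
    [45,0,0,0,0,0,0],
    [45,0,0,0,0,0,0],
    [45,0,0,-6,0,0,0],
    [45,0,0,-15,0,0,0],
    [45,0,0,-20,0,0,0],
    [45,0,0,-25,0,0,0],
    [45,0,0,-20,0,0,0],
    [45,0,0,0,0,0,0],
  ],
)

```text
time: 29.7
tool_pos: [550.1, 317.9, 146.9]
tcp_rot: [179.4, -0.2, 95.5]
ft_force: [0.1, 0.9, 0.5]
finger_gap: 45.4
```

```bash
python3 -c "
from h import *
import json
s=sense();im=snapshot('wrist');json.dump({k:np.array(v).tolist() for k,v in s.items()},open('w4.json','w'))
print(s['tool_pos'],s['tcp_rot'])
a=cv2.resize(im,(533,400),interpolation=cv2.INTER_CUBIC)
b=cv2.resize(snapshot('scene')[200:340,290:470],None,fx=1.9,fy=1.9,interpolation=cv2.INTER_CUBIC)[:,:267]
c=np.zeros((400,800,3),np.uint8);c[:,:533]=a
sc=snapshot('scene')[215:335,300:460];b=cv2.resize(sc,(267,200),interpolation=cv2.INTER_CUBIC);c[:200,533:]=b
tp=snapshot('top')[145:230,90:205];b=cv2.resize(tp,(267,197),interpolation=cv2.INTER_CUBIC);c[203:,533:]=b
cv2.imwrite('pics/w4x.png',c)"
```

```text
[550.08191822 317.93716182 146.93906496] [179.4409203   -0.21019088  95.45664432]
```

View pics/w4x.png

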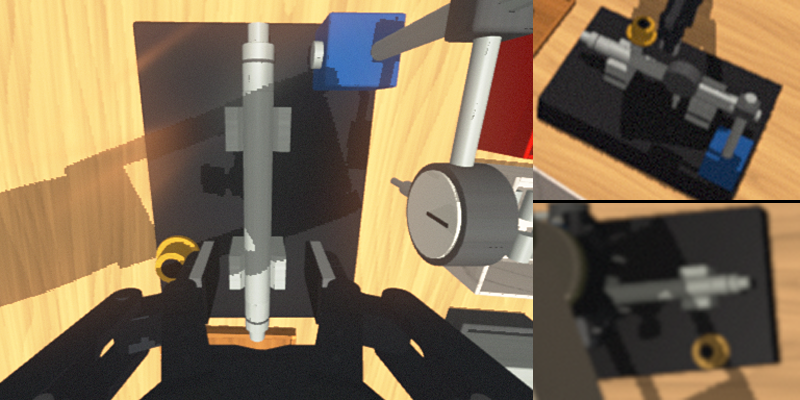

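```bash
python3 - <<'E'
from h import *
import json
np.set_printoptions(precision=1,suppress=True)
W=cam('wrist',json.load(open('w4.json')));k=533/512
f=lambda p,z:atz(W,unc(p,(0,0),k),z)[:2]
a,b=f((258,23),90.6),f((257,340),90.6);print(a,b,(a+b)/2)
print("V far",f((225,107),90),f((291,107),90),f((291,153),90),f((226,152),90),"near",f((229,285),90),f((285,288),90))
plan((550,100,160),93.4,1,45)
E
```

```text
[535.9 445.2] [558.5 187.7] [547.2 316.5]
V far [517.2 389.9] [564.4 394.4] [568.4 361.5] [519.8 357.7] near [529.2 243.3] [577.8 244.6]
[45, -215.8, -17.7, -19.4, 0, 0, np.float64(0.036)]
```

Call:
servo_tool(
  motion=[
    [45,-15,0,-5,0.005,0,0.004],
    [45,-32,-2,-3,0,0,0.004],
    [60,-42,-4,0,0,0,0.004],
    [85,-45,-4,0,0,0,0.004],
    [85,-45,-4,0,0,0,0.004],
    [85,-45,-4,0,0,0,0.004],
    [85,-45,-4,0,0,0,0.004],
    [85,-45,-4,0,0,0,0.004],
    [85,-45,-4,0,0,0,0],
    [85,-45,-4,0,0,0,0],
  ],
)

```text
time: 30.9
tool_pos: [534.0, -106.9, 139.1]
tcp_rot: [-178.6, 0.1, 93.9]
ft_force: [0.3, 0.0, 0.6]
finger_gap: 85.6
```

```bash
python3 -c "
from h import *
s=sense();print(s['tool_pos'],s['tcp_rot']);plan((502.4,-245.5,120),93.5,1,85)"
```

```text
[ 533.95174677 -106.89238899  139.10783295] [-1.78607800e+02  6.31187034e-02  9.38788188e+01]
[85, -136.2, -40.9, 19.1, 0, 0, np.float64(0.007)]
```

Call:
servo_tool(
  motion=[
    [85,-35,-10,0,-0.012,0,0.006],
    [85,-35,-10,0,-0.01,0,0],
    [85,-28,-9,5,0,0,0],
    [85,-16,-6,10,0,0,0],
    [85,-6,-2,10,0,0,0],
    [85,0,0,5,0,0,0],
    [85,0,0,0,0,0,0],
  ],
)

```text
time: 31.6
tool_pos: [493.5, -242.8, 103.1]
tcp_rot: [-179.3, -0.1, 92.8]
ft_force: [-0.5, 1.0, -0.0]
finger_gap: 85.3
```

```bash
python3 -c "
from h import *
s=sense();print(s['tool_pos'],s['tcp_rot']);plan((502.4,-245.5,38.7),93.5,1,85)
im=snapshot('wrist');cv2.imwrite('pics/w5.png',cv2.resize(im,(640,480)))"
```

```text
[ 493.48513354 -242.83566037  103.09664285] [-1.79304351e+02 -1.31047276e-01  9.28114501e+01]
[85, -3.1, 8.8, 64.4, 0, 0, np.float64(-0.012)]
```

View pics/w5.png

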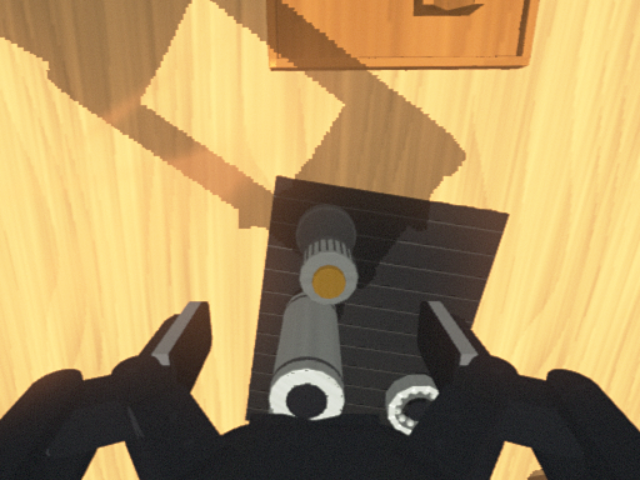

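Call:
servo_tool(
  motion=[
    [85,-2,5,15,-0.01,0,-0.01],
    [85,0,2,20,0,0,0],
    [85,0,0,15,0,0,0],
    [85,0,0,7,0,0,0],
    [85,0,0,3,0,0,0],
    [85,0,0,0,0,0,0],
  ],
)

```text
time: 32.25
tool_pos: [504.2, -240.0, 43.8]
tcp_rot: [179.9, -0.1, 93.8]
ft_force: [-0.0, -0.3, -0.0]
finger_gap: 85.0
```

```bash
python3 -c "
from h import *
s=sense();print(s['tool_pos'],s['tcp_rot']);plan((502.4,-245.5,38.7),93.5,1,85)"
```

```text
[ 504.16345264 -239.99391348   43.78505556] [ 1.79921295e+02 -6.49637399e-02  9.38489323e+01]
[85, -5.4, -2.1, 5.1, 0, 0, np.float64(0.006)]
```

Call:
servo_tool(
  motion=[
    [85,-3.5,-1.5,3,0,0,0.004],
    [85,-1.5,-0.5,1.5,0,0,0],
    [85,0,0,0.5,0,0,0],
  ],
)

```text
time: 32.55
tool_pos: [503.6, -246.2, 40.4]
tcp_rot: [179.8, 0.0, 93.6]
ft_force: [0.3, -1.3, -0.1]
finger_gap: 84.7
```

Call:
servo_tool(
  motion=[
    [22,0.5,-0.5,1,0,0,0],
    [22,0,0,0.5,0,0,0],
    [22,0,0,0.3,0,0,0],
    [22,0,0,0,0,0,0],
    [22,0,0,0,0,0,0],
    [22,0,0,0,0,0,0],
    [22,0,0,0,0,0,0],
  ],
  force=60,
)

```text
time: 33.25
tool_pos: [503.1, -246.4, 39.5]
tcp_rot: [179.8, 0.1, 93.6]
ft_force: [-0.5, 0.1, -0.0]
finger_gap: 30.8
```

Call:
servo_tool(
  motion=[
    [22,0,0,-8,0,0,0],
    [22,0,0,-20,0,0,0],
    [22,8,0,-20,0,0,0],
    [22,22,2,-10,0,0,0],
    [22,35,3,0,0,0,0],
    [22,38,3,0,0,0,0],
    [22,38,3,0,0,0,0],
    [22,38,3,0,0,0,0],
    [22,36,3,0,0,0,0],
    [22,26,2,0,0,0,0],
  ],
)

```text
time: 34.25
tool_pos: [504.1, 2.0, 99.5]
tcp_rot: [180.0, -0.1, 93.2]
ft_force: [0.5, 0.2, -4.3]
finger_gap: 30.3
```

```bash
python3 -c "
from h import *
s=sense();print(s['tool_pos'],s['tcp_rot']);plan((515.9,52,46),93.4,1,22)"
```

```text
[504.11264688   1.98071843  99.54748025] [ 1.79991889e+02 -1.10000947e-01  9.31826226e+01]
[22, 49.3, 14.5, 53.5, 0, 0, np.float64(-0.004)]
```

Call:
servo_tool(
  motion=[
    [22,17,5,4,0,0,0],
    [22,14,4,10,0,0,0],
    [22,8,2,14,0,0,0],
    [22,3,1,10,0,0,0],
    [22,0,0,6,0,0,0],
    [22,0,0,2,0,0,0],
    [22,0,0,0,0,0,0],
  ],
)

```text
time: 34.95
tool_pos: [511.6, 49.4, 50.4]
tcp_rot: [-179.8, -0.1, 93.4]
ft_force: [-0.0, 0.1, -4.1]
finger_gap: 30.1
```

```bash
python3 -c "
from h import *
s=sense();print(s['tool_pos'],s['tcp_rot']);plan((515.9,52,46),93.4,1,22)"
```

```text
[511.62425875  49.41531868  50.42720216] [-1.79817104e+02 -1.48990323e-01  9.34481644e+01]
[22, 2.3, 4.4, 4.4, 0, 0, np.float64(0.001)]
```

Call:
servo_tool(
  motion=[
    [22,1.5,3,2,0,0,0],
    [22,0.7,1,1,0,0,0],
    [22,0,0.3,1,0,0,0],
    [22,0,0,0,0,0,0],
  ],
)

```text
time: 35.35
tool_pos: [517.3, 50.5, 47.4]
tcp_rot: [-179.9, -0.1, 93.3]
ft_force: [0.3, -0.9, -4.4]
finger_gap: 30.2
```

Call:
servo_tool(
  motion=[
    [22,1,-1,1.5,0,0,0],
    [22,0.5,-0.3,1.5,0,0,0],
    [22,0,0,1,0,0,0],
  ],
)

```text
time: 35.65
tool_pos: [516.3, 52.0, 43.7]
tcp_rot: [180.0, -0.1, 93.3]
ft_force: [0.7, -0.9, -4.3]
finger_gap: 30.3
```

Call:
servo_tool(
  motion=[
    [22,0,0,1,0,0,0],
    [22,0,0,0.8,0,0,0],
  ],
)

```text
time: 35.85
tool_pos: [516.4, 52.1, 42.5]
tcp_rot: [180.0, -0.1, 93.3]
ft_force: [-5.6, -0.6, 10.6]
finger_gap: 30.6
```

Call:
servo_tool(
  motion=[
    [50,0,0,0,0,0,0],
    [85,0,0,0,0,0,0],
    [85,0,0,0,0,0,0],
    [85,0,0,-8,0,0,0],
    [85,0,0,-25,0,0,0],
    [85,0,0,-28,0,0,0],
    [85,-20,-1,-10,0,0,0],
    [85,-38,-3,0,0,0,0],
    [85,-42,-3,0,0,0,0],
    [85,-42,-3,0,0,0,0],
  ],
)

```text
time: 36.85
tool_pos: [518.4, -89.9, 122.9]
tcp_rot: [179.5, -0.1, 93.8]
ft_force: [1.1, -0.6, 0.1]
finger_gap: 85.2
```

```bash
python3 -c "
from h import *
s=sense();print(s['tool_pos'],s['tcp_rot']);plan((493.5,-317.2,115),93.1,6,85)"
```

```text
[518.35080749 -89.93197596 122.89017121] [ 1.79459161e+02 -8.99548600e-02  9.38217642e+01]
[85, -37.5, -6.7, 1.3, 0, 0, np.float64(0.002)]
[85, -37.5, -6.6, 1.3, 0, 0, np.float64(0.002)]
[85, -37.5, -6.5, 1.3, 0, 0, np.float64(0.002)]
[85, -37.6, -6.4, 1.3, 0, 0, np.float64(0.002)]
[85, -37.6, -6.3, 1.3, 0, 0, np.float64(0.002)]
[85, -37.6, -6.3, 1.3, 0, 0, np.float64(0.002)]
```

Call:
servo_tool(
  motion=[
    [85,-40,-6,0,0,0,0.002],
    [85,-40,-6,0,0,0,0.002],
    [85,-40,-6,0,0,0,0.002],
    [85,-36,-6,0,0,0,0],
    [85,-28,-5,0,0,0,0],
    [85,-16,-3,6,0,0,0],
    [85,-6,0,12,0,0,0],
    [85,0,0,10,0,0,0],
    [85,0,0,5,0,0,0],
    [85,0,0,0,0,0,0],
  ],
)

```text
time: 37.85
tool_pos: [499.9, -309.3, 92.5]
tcp_rot: [179.1, 0.1, 93.3]
ft_force: [-0.1, -0.4, -0.7]
finger_gap: 84.8
```

```bash
python3 -c "
from h import *
s=sense();print(s['tool_pos'],s['tcp_rot']);plan((493.5,-317.2,40),93.1,1,85)"
```

```text
[ 499.85130401 -309.33730428   92.48272802] [1.79095446e+02 9.54191845e-02 9.32636074e+01]
[85, -7.5, -6.8, 52.5, 0, 0, np.float64(0.003)]
```

Call:
servo_tool(
  motion=[
    [85,-4,-4,12,0.014,0,0],
    [85,-2,-1.5,16,0,0,0],
    [85,-1,0,12,0,0,0],
    [85,0,0,6,0,0,0],
    [85,0,0,3,0,0,0],
    [85,0,0,0,0,0,0],
  ],
)

```text
time: 38.45
tool_pos: [494.7, -313.7, 37.7]
tcp_rot: [-179.9, -0.0, 93.5]
ft_force: [0.8, 0.2, 0.0]
finger_gap: 85.0
```

```bash
python3 -c "
from h import *
s=sense();print(s['tool_pos'],s['tcp_rot']);plan((493.5,-317.2,40),93.1,1,85)"
```

```text
[ 494.67003946 -313.72964776   37.68878335] [-1.79926653e+02 -2.36054680e-02  9.34858853e+01]
[85, -3.4, -1.4, -2.3, 0, 0, np.float64(0.007)]
```

Call:
servo_tool(
  motion=[
    [85,-2.5,-1,-1,0,0,0],
    [85,-1,0,-0.5,0,0,0],
    [34,0,0,0,0,0,0],
    [34,0,0,0,0,0,0],
    [34,0,0,0,0,0,0],
    [34,0,0,0,0,0,0],
    [34,0,0,0,0,0,0],
    [34,0,0,0,0,0,0],
  ],
  force=70,
)

```text
time: 39.25
tool_pos: [494.7, -318.9, 41.9]
tcp_rot: [179.9, 0.1, 93.5]
ft_force: [-0.4, 0.8, -0.0]
finger_gap: 42.7
```

Call:
servo_tool(
  motion=[
    [34,0,0,-8,0,0,0],
    [34,0,0,-20,0,0,0],
    [34,8,0,-20,0,0,0],
    [34,22,2,-10,0,0,0],
    [34,35,4,0,0,0,0],
    [34,38,4,0,0,0,0],
    [34,38,4,0,0,0,0],
    [34,38,4,0,0,0,0],
    [34,36,4,0,0,0,0],
    [34,30,3,0,0,0,0],
  ],
)

```text
time: 40.25
tool_pos: [499.0, -64.2, 97.0]
tcp_rot: [-179.4, -0.4, 93.1]
ft_force: [1.2, 0.5, -6.2]
finger_gap: 42.8
```

```bash
python3 -c "
from h import *
s=sense();print(s['tool_pos'],s['tcp_rot']);plan((518.1,-5.2,48),93.4,1,34)"
```

```text
[498.97430959 -64.22010241  96.95388606] [-179.41051818   -0.36324436   93.05984113]
[34, 57.9, 22.2, 49.0, 0, 0, np.float64(-0.006)]
```

Call:
servo_tool(
  motion=[
    [34,20,8,4,-0.005,-0.005,0],
    [34,17,6,10,-0.003,0,0],
    [34,9,4,12,0,0,0],
    [34,4,1,9,0,0,0],
    [34,1,0,5,0,0,0],
    [34,0,0,2,0,0,0],
    [34,0,0,0,0,0,0],
  ],
)

```text
time: 40.95
tool_pos: [511.4, -6.4, 50.1]
tcp_rot: [-179.5, -0.2, 93.3]
ft_force: [-0.4, 0.3, -6.5]
finger_gap: 42.8
```

```bash
python3 -c "
from h import *
s=sense();print(s['tool_pos'],s['tcp_rot']);plan((518.1,-5.2,48),93.4,1,34)"
```

```text
[511.40706391  -6.44690455  50.1007985 ] [-1.79469361e+02 -1.76523431e-01  9.33302270e+01]
[34, 0.9, 6.8, 2.1, 0, 0, np.float64(-0.001)]
```

Call:
servo_tool(
  motion=[
    [34,0.5,4,1,-0.008,-0.003,0],
    [34,0,1.5,0.5,0,0,0],
    [34,0,0.5,0,0,0,0],
    [34,0,0,0,0,0,0],
  ],
)

```text
time: 41.35
tool_pos: [518.9, -7.6, 49.7]
tcp_rot: [179.9, 0.1, 93.2]
ft_force: [0.5, -0.2, -5.1]
finger_gap: 42.3
```

Call:
servo_tool(
  motion=[
    [34,1.5,-0.5,2,0,0,0],
    [34,0.7,0,1.5,0,0,0],
    [34,0,0,0.5,0,0,0],
  ],
)

```text
time: 41.65
tool_pos: [518.7, -5.4, 46.1]
tcp_rot: [179.9, 0.1, 93.2]
ft_force: [0.3, -0.1, -5.8]
finger_gap: 42.7
```

Call:
servo_tool(
  motion=[
    [34,0,-0.3,1,0,0,0],
    [34,0,0,0.8,0,0,0],
  ],
)

```text
time: 41.85
tool_pos: [518.5, -5.3, 44.8]
tcp_rot: [179.8, 0.1, 93.2]
ft_force: [-5.6, 0.8, 6.0]
finger_gap: 42.8
```

Down on its pad; release and go for the block at about (489.6, -393).

Call:
servo_tool(
  motion=[
    [55,0,0,0,0,0,0],
    [85,0,0,0,0,0,0],
    [85,0,0,0,0,0,0],
    [85,0,0,-8,0,0,0],
    [85,0,0,-25,0,0,0],
    [85,0,0,-28,0,0,0],
    [85,-20,-1,-8,0,0,0],
    [85,-38,-3,0,0,0,0],
    [85,-45,-3,0,0,0,0],
    [85,-45,-3,0,0,0,0],
  ],
)

```text
time: 42.85
tool_pos: [522.2, -153.3, 125.7]
tcp_rot: [179.1, 0.2, 93.7]
ft_force: [1.2, 0.9, -0.5]
finger_gap: 85.2
```

```bash
python3 -c "
from h import *
s=sense();print(s['tool_pos'],s['tcp_rot']);plan((489.6,-393,115),93.2,6,85)"
```

```text
[ 522.16156229 -153.33386871  125.73435168] [179.09147182   0.18051564  93.70708265]
[85, -39.5, -8.0, 1.8, 0, 0, np.float64(0.001)]
[85, -39.5, -7.9, 1.8, 0, 0, np.float64(0.001)]
[85, -39.5, -7.9, 1.8, 0, 0, np.float64(0.001)]
[85, -39.5, -7.8, 1.8, 0, 0, np.float64(0.001)]
[85, -39.6, -7.8, 1.8, 0, 0, np.float64(0.001)]
[85, -39.6, -7.7, 1.8, 0, 0, np.float64(0.001)]
```

Call:
servo_tool(
  motion=[
    [85,-40,-7,0,0.01,0,0.002],
    [85,-40,-7,0,0,0,0.002],
    [85,-40,-7,0,0,0,0.002],
    [85,-38,-7,0,0,0,0],
    [85,-34,-6,0,0,0,0],
    [85,-22,-4,6,0,0,0],
    [85,-10,-1,12,0,0,0],
    [85,-2,0,10,0,0,0],
    [85,0,0,5,0,0,0],
    [85,0,0,0,0,0,0],
  ],
)

```text
time: 43.85
tool_pos: [497.3, -397.2, 99.8]
tcp_rot: [179.2, 0.6, 93.1]
ft_force: [0.1, 0.6, 0.2]
finger_gap: 84.5
```

```bash
python3 -c "
from h import *
s=sense();print(s['tool_pos'],s['tcp_rot']);plan((489.6,-393,28),93.2,1,85)"
```

```text
[ 497.31064743 -397.18188755   99.79862003] [179.18158426   0.57469251  93.0601341 ]
[85, 4.6, -7.5, 71.8, 0, 0, np.float64(-0.002)]
```

Call:
servo_tool(
  motion=[
    [85,2,-4,14,0.012,0.009,0],
    [85,1,-2,18,0,0,0],
    [85,0.5,0,16,0,0,0],
    [85,0,0,9,0,0,0],
    [85,0,0,4,0,0,0],
    [85,0,0,1,0,0,0],
    [85,0,0,0,0,0,0],
  ],
)

```text
time: 44.55
tool_pos: [492.4, -388.7, 33.1]
tcp_rot: [-180.0, -0.1, 93.4]
ft_force: [-0.0, 0.0, 0.9]
finger_gap: 85.0
```

```bash
python3 -c "
from h import *
s=sense();print(s['tool_pos'],s['tcp_rot']);plan((489.6,-393,28),93.2,1,85)"
```

```text
[ 492.4163963  -388.69270752   33.13530567] [-1.79977725e+02 -1.21595571e-01  9.34030687e+01]
[85, -4.1, -3.1, 5.1, 0, 0, np.float64(0.004)]
```

Call:
servo_tool(
  motion=[
    [85,-3,-2,2,0,0,0.003],
    [85,-1,-0.7,1,0,0,0],
    [40,0,0,1,0,0,0],
    [40,0,0,0.5,0,0,0],
    [40,0,0,0,0,0,0],
    [40,0,0,0,0,0,0],
    [40,0,0,0,0,0,0],
    [40,0,0,0,0,0,0],
  ],
  force=60,
)

```text
time: 45.35
tool_pos: [490.7, -395.0, 31.2]
tcp_rot: [179.9, 0.1, 93.2]
ft_force: [-1.0, 0.2, 0.2]
finger_gap: 48.5
```

Call:
servo_tool(
  motion=[
    [40,0,0,-8,0,0,0],
    [40,0,0,-20,0,0,0],
    [40,8,0,-20,0,0,0],
    [40,22,2,-10,0,0,0],
    [40,35,5,0,0,0,0],
    [40,38,5,0,0,0,0],
    [40,38,5,0,0,0,0],
    [40,38,5,0,0,0,0],
    [40,36,5,0,0,0,0],
    [40,30,4,0,0,0,0],
  ],
)

```text
time: 46.35
tool_pos: [502.3, -140.3, 87.0]
tcp_rot: [-179.5, -0.4, 92.8]
ft_force: [0.8, -1.0, -6.5]
finger_gap: 49.1
```

```bash
python3 -c "
from h import *
s=sense();print(s['tool_pos'],s['tcp_rot']);plan((521.8,-61.1,38),93.5,1,40)"
```

```text
[ 502.33423825 -140.29374021   87.02022054] [-179.52214436   -0.4096757    92.78803708]
[40, 78.2, 23.3, 49.0, 0, 0, np.float64(-0.012)]
```

Call:
servo_tool(
  motion=[
    [40,24,7,2,-0.004,-0.005,-0.006],
    [40,22,7,8,-0.004,0,-0.006],
    [40,13,4,12,0,0,0],
    [40,7,2,9,0,0,0],
    [40,2,0,5,0,0,0],
    [40,0,0,2,0,0,0],
    [40,0,0,0,0,0,0],
  ],
)

```text
time: 47.05
tool_pos: [515.2, -64.8, 44.6]
tcp_rot: [-179.6, -0.2, 93.7]
ft_force: [1.1, -0.5, -6.2]
finger_gap: 48.9
```

```bash
python3 -c "
from h import *
s=sense();print(s['tool_pos'],s['tcp_rot']);plan((521.8,-61.1,38),93.5,1,40)"
```

```text
[515.22496546 -64.75214277  44.62671453] [-179.61039388   -0.22423677   93.73305823]
[40, 3.2, 6.8, 6.6, 0, 0, np.float64(0.004)]
```

Call:
servo_tool(
  motion=[
    [40,2.3,4,3,-0.005,-0.003,0.003],
    [40,0.7,1.5,2,0,0,0],
    [40,0,0.3,1,0,0,0],
    [40,0,0,0,0,0,0],
  ],
)

```text
time: 47.45
tool_pos: [522.0, -63.6, 39.0]
tcp_rot: [180.0, 0.0, 93.4]
ft_force: [-0.5, 0.2, -6.4]
finger_gap: 48.8
```

Call:
servo_tool(
  motion=[
    [40,1.5,0,1.5,0,0,0],
    [40,0.7,0,1.5,0,0,0],
    [40,0,0,0.5,0,0,0],
  ],
)

```text
time: 47.75
tool_pos: [522.3, -61.5, 35.8]
tcp_rot: [179.9, 0.0, 93.3]
ft_force: [-0.0, -0.1, -5.8]
finger_gap: 49.2
```

Call:
servo_tool(
  motion=[
    [40,0.3,0,1,0,0,0],
    [40,0,0,1,0,0,0],
  ],
)

```text
time: 47.95
tool_pos: [522.4, -61.2, 34.2]
tcp_rot: [179.9, 0.0, 93.4]
ft_force: [-6.5, 0.5, 6.0]
finger_gap: 48.9
```

Release, rise and back off for a last look.

Call:
servo_tool(
  motion=[
    [55,0,0,0,0,0,0],
    [85,0,0,0,0,0,0],
    [85,0,0,0,0,0,0],
    [85,0,0,-8,0,0,0],
    [85,0,0,-25,0,0,0],
    [85,0,0,-35,0,0,0],
    [85,0,0,-40,0,0,0],
    [85,5,0,-40,0,0,0],
    [85,15,0,-20,0,0,0],
    [85,15,0,0,0,0,0],
  ],
)

```text
time: 48.95
tool_pos: [522.2, -27.0, 216.0]
tcp_rot: [179.4, 0.2, 93.2]
ft_force: [0.1, -0.1, 0.1]
finger_gap: 85.1
```

Call:
servo_tool(
  motion=[
    [85,15,0,0,0.005,0,0],
    [85,10,0,0,0.005,0,0],
    [85,0,0,0,0,0,0],
    [85,0,0,0,0,0,0],
  ],
)

```text
time: 49.35
tool_pos: [520.5, 1.2, 215.7]
tcp_rot: [179.9, 0.2, 93.4]
ft_force: [-0.6, -0.6, -0.9]
finger_gap: 85.0
```

```bash
python3 -c "
from h import *
import json
s=sense();im=snapshot('wrist');json.dump({k:np.array(v).tolist() for k,v in s.items()},open('w6.json','w'))
print(s['tool_pos'],s['tcp_rot'])
cv2.imwrite('pics/w6x.png',cv2.resize(im,(800,600),interpolation=cv2.INTER_CUBIC))
sc=snapshot('scene')[130:340,130:460];cv2.imwrite('pics/s6.png',cv2.resize(sc,None,fx=2.4,fy=2.4,interpolation=cv2.INTER_CUBIC))"
```

```text
[520.54513808   1.174599   215.66743246] [1.79945482e+02 1.73635640e-01 9.33521605e+01]
```

View pics/w6x.png

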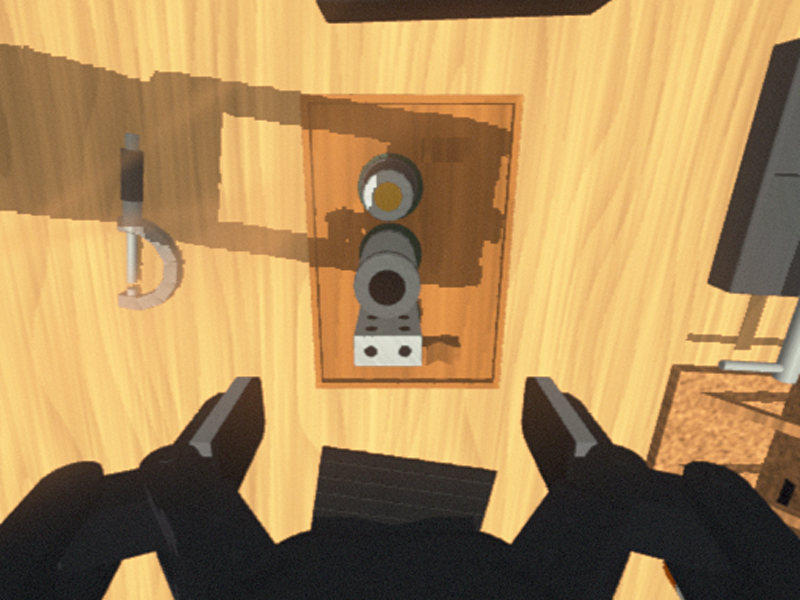

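View pics/s6.png

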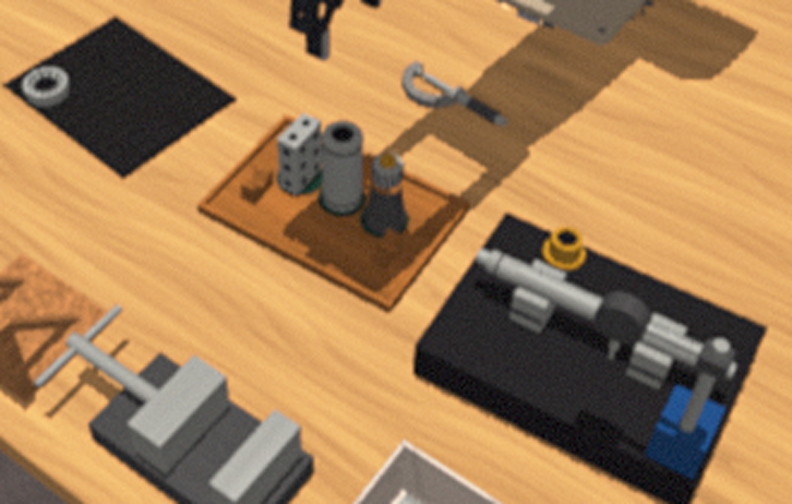

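```bash
python3 - <<'E'
from h import *
import json
np.set_printoptions(precision=1,suppress=True)
W=cam('wrist',json.load(open('w6.json')));f=lambda p,z:atz(W,unc(p,(0,0),1.5625),z)[:2]
print(f((388,195),102),f((386.5,287),106),f((388,350),82),f((357,335),82)-f((421,335),82))
from bench import hand_in
print(hand_in())
E
```

```text
[514.2  54.5] [516.5  -3. ] [520.2 -58. ] [-46.2  -2.7]
the job is handed in; nothing more can be done
None
```

The job is done and handed in at about 49.5 s of the allowed 141 s. I moved the block, square and jack upright on to the mat. Then I laid the mandrel in both vees and stood each tool back upright on its own felt pad.

**Last checks:**
- **Tools:** the final wrist view put the jack at (514, 54), the square at (516, -3) and the block at (520, -58). That is within about 2 mm of where each stood at the start, with all three upright.
- **Mandrel:** the pictures showed it in both vees. It measured centred at (547.2, 316.5), against about (547, 316.5) for the V-blocks. It came to rest at about the expected seat height.
- **Bearing and bush:** neither was touched on purpose, and both looked in place in the last picture. I did not measure them again.

**What disagreed:** the fingertips sat about 20 mm higher above the reported tool point than the text implies. The first close on the block therefore passed just above it. A light touch on the block's top, at about 32 N, showed the offset, and I corrected every later grasp for it. Nothing was displaced by this.

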